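# Load grinding wheels on the carrying spindle

### The arm

A 6-joint arm with a two-finger parallel gripper is mounted at the origin on the work surface. World frame = base frame: x ahead of the robot, y to its left, z up, the work surface at z = 0. Lengths are in m, angles in degrees, forces in N, time in s.
With the tool pointing down it reaches from about 0.35 to 0.875 m from the base axis. Payload 4.2 kg.
Tool frame: the origin (TCP) lies at the very end of the fingers, on their centre line; the grasp point (between the pads) lies 19 mm behind it; z points along the fingers, y is the line along which they close (so a half turn about z gives the same grasp; the last joint's range is limited). The gripper opens to 87 mm and grips with 3 to 60 N. Pads are 19 mm wide; open, the fingers measure 117 mm over their backs; the gripper's body (75 mm by 190 mm) begins 51 mm behind the grasp point.
Start: joints at [-60.871, 22.042, 0.453, 0, -68.411, -14.817], TCP at [0.155, -0.606, 0.223] pointing down, gripper open.
Joint ranges: [-179.83, 179.83], [-69.29, 118.12], [-61.27, 80.66], [-181.25, 117.63], [-171.15, -9.14], [-177.46, 177.46]. Speed limits (degrees/s): [159.86, 159.86, 180, 180, 180, 180].

### API

Orientations are given as a 3x3 rotation matrix whose columns are the frame's x, y, z axes.
In Python, from station import sense, optics, r gives the robot as it stands. The module is installed in compiled form; this text tells all that it offers.
- The arm moves only by the shell command python3 -m pendant 'ROWS' [OPENING]. ROWS is JSON, a list that holds one entry, the list of rows, each a list of 4 numbers: the shift along the tool's x, y, z normalised to -1 to 1, where 1 is 100 mm, then the turn about the tool's z normalised to -1 to 1, where 1 is 2 rad. A call has 1 to 8 rows; each row is the pose to reach, as a shift and turn from the pose commanded when the call began, along the tool's axes at that moment; what a row does not reach only later rows make up. A row lasts 1/10 s, in which the tool goes at most 50 mm and 8.59 degrees, less where a joint would pass 70% of its speed; a pose out of reach is approached as far as the arm can. A call with a number of a shift or a turn outside -1 to 1 is refused whole. A call with a gripper value outside its range is refused whole. OPENING is the closure, from 0 (fully open) to 1 (shut), set as the call begins (- or left out, the last holds). The fingers move at their own pace and stop on an object; the grip force is fixed at half the most. Time passes only in rows, so rows that repeat a pose let the fingers close. It gives the time, the measured TCP pose, the force, the opening and the grip force at its end, in the units of the state.
- sense(): the state, without advancing time (a new reading comes with each control period).
- optics.capture(name): name is "side" or "top"; returns the picture (420x560x3 uint8, red, green, blue); there is no depth.
- optics.get_calibration(name): a dict with "camera_matrix" (3x3 intrinsics, pixels), "camera_from_world" (4x4, takes a point from world to camera coordinates). Camera axes: x right, y down, z forward; pixel columns grow to the right and rows downward; lengths in m; the calibration is good to about 2 mm. A picture is of the moment at which its call begins. get_calibration takes no time and is no camera call.
- r.finish_job(): hands the job in; it is judged then, once.
The state is a dict: "time_s": time; "joints": joint angles; "joint_velocities": joint speeds; "effort": joint torques, N m; "tcp_pos": TCP position; "ee_rot": TCP orientation; "wrist_force": force on the tool from outside, world axes, zero at the start; "moment": the same for the moment, N m; "gripper_width": opening from 0.0 (shut) to 1.0 (fully open); "gripper_force": force on a finger pad.
Only numpy, scipy, OpenCV 4.12 (cv2) and the standard library are available. Lean on these libraries where they do the work, as an engineer would, in place of code of your own. Each camera call takes 0.05 s, during which the arm holds its last target. There are 200 camera calls.

### The job

Take the yellow collar off the upright spindle and stand it on the blue pad, then load the spindle from the bottom up: pink wheel, black spacer, white wheel, and last the yellow collar back on top, every piece lying flat on the one below. Grinding wheels are brittle, so lower them down the spindle rather than dropping them. Leave the green spare wheel, the tin and the grey dressing stick where they are.

Things in the scene. Friction and masses are not known exactly. Their poses are not given: they have to be found in the camera images.
- spindle: Carrying spindle, fixed to the bench: a grey round foot, diameter 84 mm, 10 mm thick, with an upright steel post of diameter 14 mm in its centre. The post's top is 58 mm above the bench; its last 8 mm taper to diameter 8 mm. Origin: centre of the foot's underside, on the bench; z up along the post.
- pad: Blue round plastic pad, diameter 90 mm, 3 mm thick, fixed flat on the bench. Origin: centre of its underside; z up.
- collar: Yellow plastic collar: a plain ring, outer diameter 40 mm, bore 24 mm right through, 20 mm tall. Starts round the spindle's post, standing loose on the foot (underside 10 mm above the bench). Origin: centre of its underside; z along the bore, up.
- pink_wheel: Pink grinding wheel: a flat ring, outer diameter 60 mm, bore 24 mm right through, 14 mm thick, lying flat on the bench. Origin: centre of its underside; z along the bore, up.
- spacer: Black plastic spacer: a small flat ring, outer diameter 44 mm, bore 24 mm right through, 8 mm thick, lying flat on the bench. Origin: centre of its underside; z along the bore, up.
- white_wheel: White grinding wheel: a flat ring, outer diameter 50 mm, bore 24 mm right through, 14 mm thick, lying flat on the bench. Origin: centre of its underside; z along the bore, up.
- spare_wheel: Dark green spare grinding wheel, loose, not part of the load: outer diameter 60 mm, bore 24 mm, 14 mm thick, lying flat on the bench. Origin: centre of its underside. To be left alone.
- tin: Round pale metal tin with a white label, loose, diameter 52 mm, 45 mm tall, standing on the bench. Origin: centre of its underside. To be left alone.
- stick: Light grey dressing stick, loose, 80 x 20 x 20 mm, lying on the bench with its length along its x axis. Origin: centre of its underside. To be left alone.

How it is judged:
By the outcome, as a careful person would: the job done as asked, in the order asked, and still so for the second after the job is handed in, with the robot touching nothing.
It also fails if it takes over 120 s, if anything falls off the work surface, if the arm or the gripper's body presses on something with over 40 N, if the wrist force passes 120 N, or if a joint passes its speed limit or range.

## Working session

There is one attempt and no reset: what is moved stays moved. The work goes in short steps, Python scripts to look and compute and a shell command to move; the robot and the scene stay as the last step left them, time stands still between calls to the robot, and variables do not carry over. Pictures are saved under pics/ and viewed, at most 16 in all, crops included, and the job is handed in when it is done.

```bash
mkdir -p pics
python3 - <<'E'
from station import sense, optics
import cv2, numpy as np
for n in("side","top"):
    im=optics.capture(n); cv2.imwrite(f"pics/{n}0.png",im[:,:,::-1]); c=optics.get_calibration(n)
    print(n,np.round(c["camera_matrix"],1).tolist(),np.round(c["camera_from_world"],3).tolist())
s=sense();print(s["tcp_pos"],np.round(s["ee_rot"],3).tolist(),s["time_s"],s["gripper_width"])
E
```

```text
side [[425.5, 0.0, 276.2], [0.0, 425.5, 213.6], [0.0, 0.0, 1.0]] [[-0.919, -0.395, 0.003, 0.505], [-0.21, 0.481, -0.851, 0.165], [0.335, -0.782, -0.525, 0.62], [0.0, 0.0, 0.0, 1.0]]
top [[435.8, 0.0, 277.3], [0.0, 435.8, 209.2], [0.0, 0.0, 1.0]] [[0.041, -0.999, 0.004, -0.026], [-0.974, -0.041, -0.225, 0.548], [0.225, 0.006, -0.974, 0.673], [0.0, 0.0, 0.0, 1.0]]
[ 0.15436548 -0.60506963  0.22157209] [[-0.969, -0.247, -0.001], [-0.247, 0.969, 0.002], [0.0, 0.002, -1.0]] 0.1 0.9985866965828781
```

View pics/top0.png

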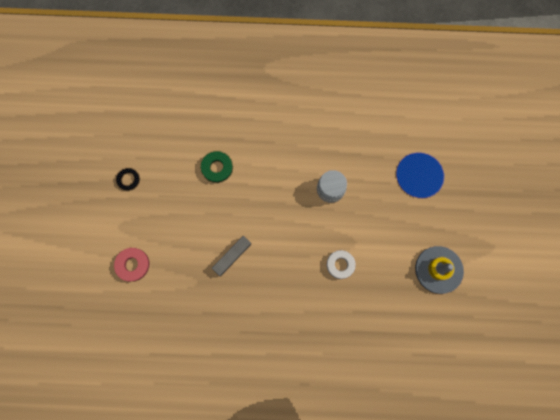

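View pics/side0.png

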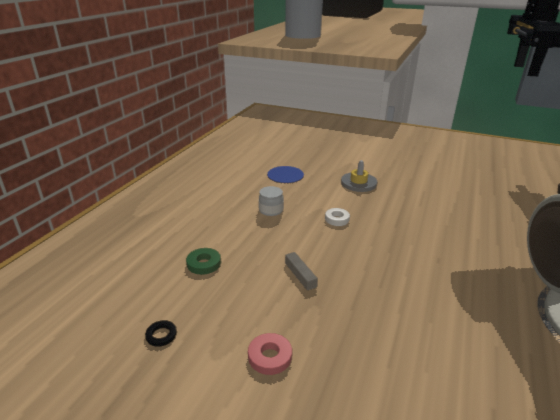

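The top view shows spacer (127,179), green (217,167), tin (332,187), pad (420,175), pink (131,265), stick (231,256), white (341,264) and spindle with collar (440,269). The side view shows the same things: spacer (161,333), pink (270,353), white (337,217), spindle (359,180), pad (285,174).

```bash
cat > h.py <<'E'
import cv2, numpy as np
from station import sense, optics
CAL={n:optics.get_calibration(n) for n in("side","top")}
HSV={"pink":((165,90,60),(180,255,255)),"spacer":((0,0,0),(180,255,45)),"white":((0,0,150),(180,45,255)),
 "pad":((105,150,60),(130,255,255)),"collar":((20,170,70),(35,255,255)),"foot":((85,0,40),(130,90,135)),
 "green":((60,60,20),(90,255,140)),"tin":((80,0,60),(130,60,255))}
def hull(im,what,seed,R=35):
    x,y=map(int,seed); m=cv2.inRange(cv2.cvtColor(im,cv2.COLOR_RGB2HSV),*map(np.array,HSV[what]))
    k=np.zeros_like(m); cv2.circle(k,(x,y),R,255,-1); m&=k
    n,l,st,_=cv2.connectedComponentsWithStats(m)
    if n<2: return None
    m=(l==1+np.argmax(st[1:,4])).astype(np.uint8)
    return cv2.convexHull(cv2.findNonZero(m))
def cen(h): M=cv2.moments(h); return np.array([M["m10"],M["m01"]])/M["m00"]
def ray(n,p):
    T=CAL[n]["camera_from_world"]; R,t=T[:3,:3],T[:3,3]
    d=R.T@np.linalg.inv(CAL[n]["camera_matrix"])@[p[0],p[1],1]; return -R.T@t,d/np.linalg.norm(d)
def onz(n,p,z): o,d=ray(n,p); return o+d*(z-o[2])/d[2]
def tri(pt,ps):
    (a,u),(b,v)=ray("top",pt),ray("side",ps)
    s=np.linalg.lstsq(np.c_[u,-v],b-a,rcond=None)[0]; P,Q=a+s[0]*u,b+s[1]*v
    return (P+Q)/2,np.linalg.norm(P-Q)
def px(n,P):
    c=CAL[n]; q=c["camera_matrix"]@(c["camera_from_world"]@np.r_[P,1])[:3]; return q[:2]/q[2]
E
python3 - <<'E'
from h import *
S={"pink":((131,265),(270,353)),"spacer":((127,179),(161,333)),"white":((341,264),(337,217)),"pad":((420,175),(285,174)),
"collar":((442,268),(359,177)),"foot":((440,270),(359,181)),"green":((217,167),(203,261)),"tin":((332,187),(271,201))}
T,D=optics.capture("top"),optics.capture("side")
for k,(a,b) in S.items():
    h,g=hull(T,k,a),hull(D,k,b,30)
    if h is None or g is None: print(k,"none",h is None,g is None);continue
    P,e=tri(cen(h),cen(g)); print(k,np.round(P*1e3,1),"gap",round(e*1e3,1),"top",cv2.boundingRect(h),"side",cv2.boundingRect(g),"z10:",np.round(onz("top",cen(h),.01)*1e3,1)[:2],np.round(onz("side",cen(g),.01)*1e3,1)[:2])
E
```

```text
** On entry to DLASCL parameter number  4 had an illegal value
 ** On entry to DLASCL parameter number  4 had an illegal value
 ** On entry to DLASCL parameter number  4 had an illegal value
 ** On entry to DLASCL parameter number  4 had an illegal value
 ** On entry to DLASCL parameter number  5 had an illegal value
 ** On entry to DLASCL parameter number  4 had an illegal valueh.py:14: RuntimeWarning: invalid value encountered in divide
  def cen(h): M=cv2.moments(h); return np.array([M["m10"],M["m01"]])/M["m00"]
Traceback (most recent call last):
  File "h.py", line 21, in tri
    s=np.linalg.lstsq(np.c_[u,-v],b-a,rcond=None)[0]; P,Q=a+s[0]*u,b+s[1]*v
      ~~~~~~~~~~~~~~~^^^^^^^^^^^^^^^^^^^^^^^^^^^^
numpy.linalg.LinAlgError: SVD did not converge in Linear Least Squares
```

```bash
python3 - <<'E'
import re
s=open('h.py').read()
s=s.replace('cv2.cvtColor(im,cv2.COLOR_RGB2HSV)','hsv(im)').replace('def hull','def hsv(im):\n    v=cv2.cvtColor(im,cv2.COLOR_RGB2HSV); h=v[...,0]; h[h<6]+=180; return v  # red hues past 180\ndef hull')
s=s.replace('(165,90,60),(180,','(165,90,60),(186,').replace('np.array([M["m10"],M["m01"]])/M["m00"]','np.array([M["m10"],M["m01"]])/max(M["m00"],1e-9)')
open('h.py','w').write(s)
E
cat > m.py <<'E'
from h import *
S={"pink":((131,265),(270,353)),"spacer":((127,179),(161,333)),"white":((341,264),(337,217)),"pad":((420,175),(285,174)),
"collar":((442,268),(359,177)),"foot":((440,270),(359,181)),"green":((217,167),(203,261)),"tin":((332,187),(271,201))}
T,D=cv2.imread("pics/top0.png")[:,:,::-1],cv2.imread("pics/side0.png")[:,:,::-1]
for n,im,pts in(("top",T,[(119,258),(117,180),(331,264),(420,175),(436,276),(425,280),(440,285),(452,266)]),("side",D,[(270,370),(150,335),(330,218),(285,174),(359,181),(345,183),(372,184),(360,165)])):
    print(n,[hsv(np.ascontiguousarray(im))[y,x].tolist() for x,y in pts])
for k,(a,b) in S.items():
    h,g=hull(T,k,a),hull(D,k,b,30)
    if h is None or g is None: print(k,"none",h is None,g is None);continue
    P,e=tri(cen(h),cen(g)); print(k,np.round(P*1e3,1),"gap",round(e*1e3,1),"top",cv2.boundingRect(h),"side",cv2.boundingRect(g),"z10:",np.round(onz("top",cen(h),.01)*1e3,1)[:2],np.round(onz("side",cen(g),.01)*1e3,1)[:2])
E
python3 m.py
```

```text
top [[180, 126, 174], [158, 44, 23], [19, 15, 192], [109, 214, 137], [25, 250, 153], [105, 22, 70], [103, 22, 104], [23, 40, 159]]
side [[181, 113, 117], [120, 22, 23], [19, 16, 178], [114, 131, 125], [23, 155, 123], [45, 5, 99], [30, 3, 102], [18, 13, 98]]
pink [451.1 251.9   4.5] gap 0.2 top (114, 248, 35, 33) side (248, 333, 44, 42) z10: [450.5 250.1] [449.3 256.2]
spacer [608.7 278.4   1.3] gap 0.9 top (117, 169, 22, 21) side (146, 321, 30, 25) z10: [605.8 275. ] [603.3 284.6]
white [ 466.1 -118.6   10.9] gap 0.3 top (328, 251, 27, 28) side (326, 208, 24, 13) z10: [ 466.  -118.7] [ 466.5 -120. ]
pad none False True
collar none False True
foot [ 478.6 -291.     1.8] gap 28.8 top (416, 247, 47, 46) side (343, 179, 7, 4) z10: [ 463.6 -290.8] [ 489.3 -272.8]
green [639.1 114.7   7.5] gap 2.8 top (201, 152, 31, 30) side (187, 249, 32, 23) z10: [636.9 113.8] [638.8 117.2]
tin [620.3 108.1 405.1] gap 407.9 top (319, 172, 27, 27) side (280, 182, 2, 1) z10: [ 610.2 -100.8] [ 5020.7 -2897. ]
```

```bash
sed -i 's/"pad":((105,150,60)/"pad":((100,90,50)/; s/"collar":((20,170,70)/"collar":((18,120,60)/; s/"foot":((85,0,40),(130,90,135))/"foot":((0,0,40),(186,60,140))/' h.py; sed -i '/^for n,im/,/print(n/d' m.py; python3 m.py | egrep 'pad|collar|foot'
python3 - <<'E'
from h import *
T,D=cv2.imread("pics/top0.png"),cv2.imread("pics/side0.png")
a=cv2.resize(T[235:310,395:485],None,fx=5,fy=5); b=cv2.resize(D[150:210,320:400],None,fx=5,fy=5)
o=np.zeros((375,850,3),np.uint8)[:, :850]; o[:375,:450]=a; o[:300,450:850]=b; cv2.imwrite("pics/z0.png",cv2.resize(o,(799,352)))
E
```

```text
pad [ 640.5 -266.6   -1.4] gap 0.7 top (397, 153, 47, 45) side (268, 167, 35, 16) z10: [ 636.4 -262.9] [ 632.4 -245.3]
collar [ 465.1 -291.4   17.9] gap 0.2 top (428, 257, 26, 23) side (351, 169, 17, 15) z10: [ 466.1 -294.3] [ 468.1 -307.2]
foot [ 464.6 -294.5    0.8] gap 0.1 top (415, 246, 49, 48) side (341, 173, 36, 19) z10: [ 463.7 -291.1] [ 461.1 -276.7]
```

View pics/z0.png

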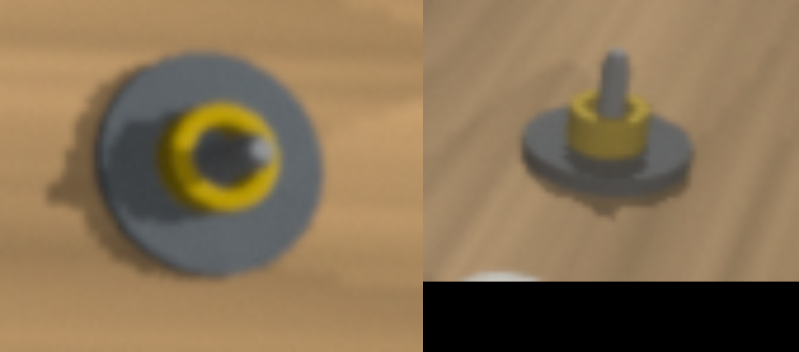

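Post tip is near (450.5,266.5) in the top view and (361,161) in the side view, with the collar sitting round it on the foot. I'll turn the tool square to the world and approach the spindle.

```bash
python3 - <<'E'
from h import *
print(tri((450.5,266.5),(361.3,161)))
E
p="python3 -m pendant"
$p '[[[0,0,0,0.07],[0,0,0,0.125],[0,0,0,0.125]]]' 0
$p '[[[-0.3,0.3,0.1,0],[-0.6,0.6,0.2,0],[-1,1,0.2,0],[-1,1,0.2,0]]]' >/dev/null
$p '[[[-0.3,0.3,0,0],[-0.6,0.6,0,0],[-1,1,0,0],[-1,1,0,0]]]'  >/dev/null
$p '[[[-0.3,0.3,0.1,0],[-0.6,0.6,0.2,0],[-1,1,0.4,0],[-1,1,0.4,0],[-1,1,0.4,0]]]'
```

```text
(array([ 0.46428761, -0.29370464,  0.05520257]), np.float64(0.0010068211220105314))
time_s: 0.5
tcp_pos: [0.1545, -0.6054, 0.2222]
ee_rot: [[-1.0, 0.0, -0.0], [0.0, 1.0, 0.001], [0.0, 0.001, -1.0]]
wrist_force: [-0.9, 0.2, 0.2]
gripper_width: 1.002
gripper_force: 0.0
time_s: 1.8
tcp_pos: [0.455, -0.305, 0.1618]
ee_rot: [[-1.0, -0.003, -0.002], [-0.003, 1.0, 0.0], [0.002, 0.0, -1.0]]
wrist_force: [0.0, 0.6, -0.9]
gripper_width: 0.999
gripper_force: 0.0
```

```bash
p="python3 -m pendant"
$p '[[[-0.095,0.13,0.2,0],[-0.095,0.13,0.5,0],[-0.095,0.13,0.8,0],[-0.095,0.13,0.8,0],[-0.095,0.13,0.8,0]]]'
python3 - <<'E'
from h import *
D=optics.capture("side"); T=optics.capture("top")
a=cv2.resize(T[200:320,365:525],(400,300)); b=cv2.resize(D[90:210,280:440],(400,300))
cv2.imwrite("pics/a1.png",np.hstack([a,b])[:,:,::-1])
E
```

```text
time_s: 2.3
tcp_pos: [0.4638, -0.2941, 0.0834]
ee_rot: [[-1.0, 0.001, 0.0], [0.001, 1.0, -0.001], [-0.0, -0.001, -1.0]]
wrist_force: [-0.3, 0.5, 0.4]
gripper_width: 0.998
gripper_force: 0.0
```

View pics/a1.png

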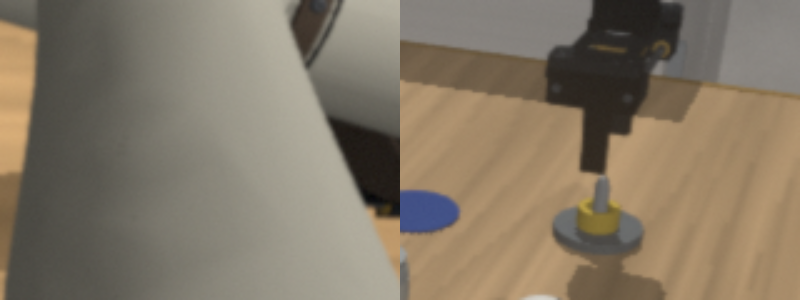

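The side view shows the near finger at crop (594,170) centred over the post at (601,185); the top view is hidden by the arm. I'll descend and grip.

```bash
p="python3 -m pendant"
$p '[[[0,0,0.2,0],[0,0,0.4,0],[0,0,0.55,0],[0,0,0.67,0],[0,0,0.67,0],[0,0,0.67,0]]]'
$p '[[[0,0,0,0],[0,0,0,0],[0,0,0,0],[0,0,0,0],[0,0,0,0],[0,0,0,0],[0,0,0,0],[0,0,0,0]]]' 1
```

```text
time_s: 3.0
tcp_pos: [0.4648, -0.293, 0.0165]
ee_rot: [[-1.0, -0.0, 0.002], [-0.0, 1.0, -0.001], [-0.002, -0.001, -1.0]]
wrist_force: [0.1, -0.4, 0.8]
gripper_width: 0.999
gripper_force: 0.0
time_s: 3.8
tcp_pos: [0.464, -0.2925, 0.0155]
ee_rot: [[-1.0, 0.0, -0.0], [0.0, 1.0, 0.0], [0.0, 0.0, -1.0]]
wrist_force: [-0.2, 0.8, 1.3]
gripper_width: 0.442
gripper_force: 30.0
```

```bash
p="python3 -m pendant"
$p '[[[0,0,-0.1,0],[0,0,-0.3,0],[0,0,-0.55,0],[0,0,-0.8,0],[0,0,-0.8,0],[0,0,-0.8,0]]]'
$p '[[[-0.2,0.03,0,0],[-0.4,0.06,0,0],[-0.6,0.1,0,0],[-0.87,0.14,0,0],[-0.87,0.14,0,0]]]'
$p '[[[-0.2,0.03,0,0],[-0.4,0.06,0,0],[-0.6,0.1,0,0],[-0.87,0.14,0,0],[-0.87,0.14,0,0],[-0.87,0.14,0,0]]]'
$p '[[[0,0,0.2,0],[0,0,0.4,0],[0,0,0.6,0],[0,0,0.75,0],[0,0,0.8,0],[0,0,0.84,0],[0,0,0.86,0],[0,0,0.86,0]]]'
python3 - <<'E'
from h import *
D=optics.capture("side"); T=optics.capture("top")
a=cv2.resize(T[115:235,340:500],(400,300)); b=cv2.resize(D[110:230,210:370],(400,300))
cv2.imwrite("pics/a2.png",np.hstack([a,b])[:,:,::-1])
E
```

```text
time_s: 4.4
tcp_pos: [0.4641, -0.2925, 0.0961]
ee_rot: [[-1.0, 0.001, 0.001], [0.001, 1.0, 0.0], [-0.001, 0.0, -1.0]]
wrist_force: [-0.8, -0.1, -1.1]
gripper_width: 0.447
gripper_force: 30.0
time_s: 4.9
tcp_pos: [0.5532, -0.2781, 0.0937]
ee_rot: [[-1.0, -0.001, -0.001], [-0.001, 1.0, 0.0], [0.001, 0.0, -1.0]]
wrist_force: [-0.6, -0.2, -1.0]
gripper_width: 0.445
gripper_force: 30.0
time_s: 5.5
tcp_pos: [0.6369, -0.2643, 0.0936]
ee_rot: [[-1.0, 0.0, -0.004], [0.0, 1.0, 0.001], [0.004, 0.001, -1.0]]
wrist_force: [0.8, 0.2, -2.0]
gripper_width: 0.447
gripper_force: 30.0
time_s: 6.3
tcp_pos: [0.6384, -0.2648, 0.0101]
ee_rot: [[-1.0, 0.0, 0.001], [0.0, 1.0, -0.0], [-0.001, -0.0, -1.0]]
wrist_force: [0.2, -0.8, -1.1]
gripper_width: 0.441
gripper_force: 30.0
```

View pics/a2.png

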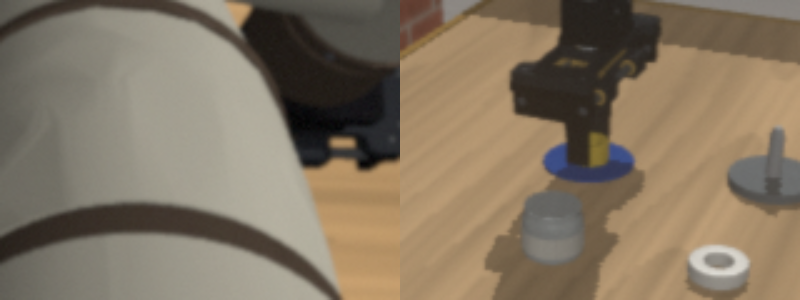

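```bash
p="python3 -m pendant"
$p '[[[0,0,0.01,0],[0,0,0.02,0],[0,0,0.02,0]]]'
$p '[[[0,0,0,0],[0,0,0,0],[0,0,0,0],[0,0,0,0],[0,0,0,0],[0,0,0,0]]]' 0
$p '[[[0,0,-0.1,0],[0,0,-0.3,0],[0,0,-0.6,0],[0,0,-1,0],[0,0,-1,0]]]' >/dev/null
$p '[[[0.12,0.3,0,0],[0.24,0.6,0,0],[0.37,1,0,0],[0.37,1,0,0]]]' >/dev/null
$p '[[[0.12,0.3,0,0],[0.24,0.6,0,0],[0.37,1,0,0],[0.37,1,0,0]]]' >/dev/null
$p '[[[0.12,0.3,0,0],[0.24,0.6,0,0],[0.37,1,0,0],[0.37,1,0,0],[0.37,1,0,0]]]'
python3 - <<'E'
from h import *
T=optics.capture("top"); D=optics.capture("side")
cv2.imwrite("pics/t1.png",T[:,:,::-1]);cv2.imwrite("pics/s1.png",D[:,:,::-1])
h=hull(T,"collar",px("top",[.638,-.265,.02])); g=hull(D,"collar",px("side",[.638,-.265,.02]))
print(tri(cen(h),cen(g)), onz("top",cen(h),.015), cv2.boundingRect(h),cv2.boundingRect(g))
cv2.imwrite("pics/a3.png",cv2.resize(np.hstack([T[120:300,300:500],D[120:300,230:430]]),(800,360))[:,:,::-1])
E
```

```text
time_s: 6.7
tcp_pos: [0.6385, -0.2647, 0.0086]
ee_rot: [[-1.0, -0.0, 0.001], [-0.0, 1.0, -0.0], [-0.001, -0.0, -1.0]]
wrist_force: [-2.1, 1.0, 3.5]
gripper_width: 0.442
gripper_force: 30.0
time_s: 7.3
tcp_pos: [0.6381, -0.2647, 0.0074]
ee_rot: [[-1.0, 0.0, -0.0], [0.0, 1.0, 0.0], [0.0, 0.0, -1.0]]
wrist_force: [-0.2, 0.1, -0.7]
gripper_width: 0.898
gripper_force: 0.0
time_s: 9.1
tcp_pos: [0.5277, 0.0358, 0.1082]
ee_rot: [[-1.0, -0.002, 0.001], [-0.002, 1.0, 0.0], [-0.001, 0.0, -1.0]]
wrist_force: [0.8, -0.4, -0.2]
gripper_width: 0.999
gripper_force: 0.0
(array([ 0.59427047, -0.2395989 ,  0.09427661]), np.float64(0.03589736837006525)) [ 0.6393163  -0.26397322  0.015     ] (410, 162, 23, 22) (304, 144, 8, 8)
```

View pics/a3.png

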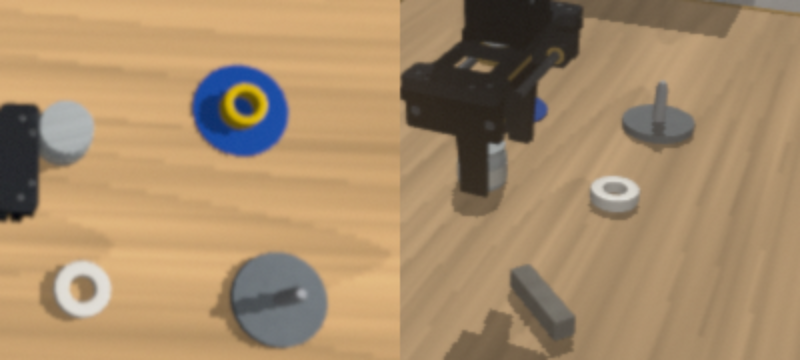

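Collar stands on the pad at crop (245,105) and the spindle is bare, post tip at full-image (450.5,266.5).

```bash
python3 - <<'E'
from h import *
T=cv2.imread("pics/t1.png")[:,:,::-1].copy(); D=cv2.imread("pics/s1.png")[:,:,::-1].copy()
h=hull(T,"foot",(440,270)); (c,ax,an)=cv2.minAreaRect(h); print("foot",onz("top",cen(h),.008),"tip",onz("top",(450.5,266.5),.058), c,ax)
h=hull(T,"white",(341,264)); g=hull(D,"white",(337,217)); print("white",tri(cen(h),cen(g)),onz("top",cen(h),.01))
E
p="python3 -m pendant"
$p '[[[0.12,0.3,0,0],[0.26,0.72,0,0],[0.26,0.72,0,0]]]' >/dev/null
$p '[[[0.12,0.3,0,0],[0.26,0.72,0,0],[0.26,0.72,0,0]]]' >/dev/null
$p '[[[0.12,0.3,0,0],[0.25,0.71,0,0],[0.25,0.71,0,0],[0.25,0.71,0,0]]]'
python3 - <<'E'
from h import *
D=optics.capture("side")
cv2.imwrite("pics/a4.png",cv2.resize(D[180:420,130:400],(675,600))[:,:,::-1])
E
```

```text
foot [ 0.4634848 -0.2912338  0.008    ] tip [ 0.46447028 -0.29251992  0.058     ] (438.5, 270.0) (46.0, 47.0)
white (array([ 0.46595803, -0.11816035,  0.0104375 ]), np.float64(7.770280394285453e-05)) [ 0.46596678 -0.11823051  0.01      ]
time_s: 10.2
tcp_pos: [0.4507, 0.2499, 0.1074]
ee_rot: [[-1.0, 0.0, -0.0], [0.0, 1.0, -0.0], [0.0, -0.0, -1.0]]
wrist_force: [-0.0, -0.4, -0.8]
gripper_width: 0.999
gripper_force: 0.0
```

View pics/a4.png

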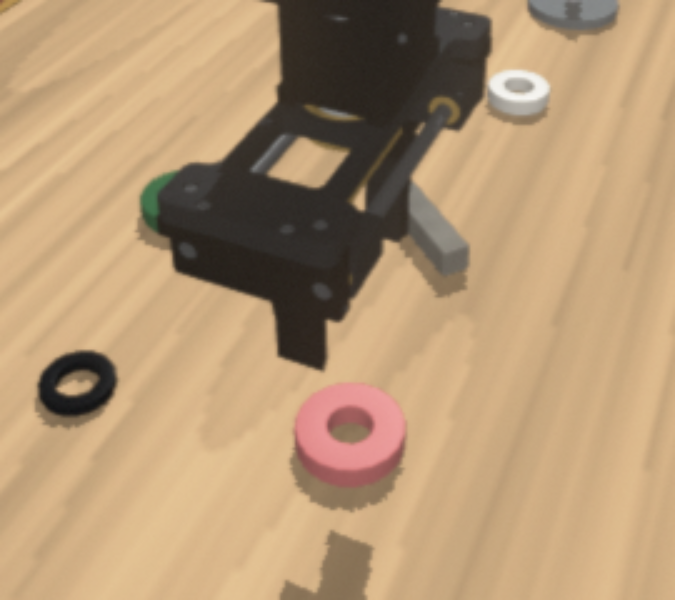

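The gripper hangs over the pink wheel (crop 350,430), straddling it. I'll descend and grip.

```bash
p="python3 -m pendant"
$p '[[[0,0.01,0.3,0],[0,0.01,0.6,0],[0,0.01,0.8,0],[0,0.01,0.95,0],[0,0.01,1,0],[0,0.01,1,0]]]'
$p '[[[0,0,0.04,0],[0,0,0.04,0]]]'
$p '[[[0,0,0,0],[0,0,0,0],[0,0,0,0],[0,0,0,0],[0,0,0,0],[0,0,0,0]]]' 1
$p '[[[0,0,-0.05,0],[0,0,-0.2,0],[0,0,-0.4,0],[0,0,-0.7,0],[0,0,-1,0],[0,0,-1,0],[0,0,-1,0]]]'
```

```text
time_s: 10.85
tcp_pos: [0.4505, 0.2499, 0.007]
ee_rot: [[-1.0, 0.002, -0.001], [0.002, 1.0, -0.001], [0.001, -0.001, -1.0]]
wrist_force: [0.7, 0.0, 0.4]
gripper_width: 1.0
gripper_force: 0.0
time_s: 11.05
tcp_pos: [0.4506, 0.2513, 0.004]
ee_rot: [[-1.0, 0.001, 0.001], [0.001, 1.0, 0.001], [-0.001, 0.001, -1.0]]
wrist_force: [-0.5, -0.9, -1.0]
gripper_width: 1.001
gripper_force: 0.0
time_s: 11.65
tcp_pos: [0.4502, 0.2514, 0.0037]
ee_rot: [[-1.0, 0.0, 0.0], [0.0, 1.0, 0.0], [-0.0, 0.0, -1.0]]
wrist_force: [-1.0, 0.7, 2.0]
gripper_width: 0.675
gripper_force: 30.0
time_s: 12.35
tcp_pos: [0.4501, 0.2514, 0.1041]
ee_rot: [[-1.0, 0.001, 0.001], [0.001, 1.0, 0.001], [-0.001, 0.001, -1.0]]
wrist_force: [0.5, -0.7, -1.8]
gripper_width: 0.679
gripper_force: 30.0
```

```bash
p="python3 -m pendant"
$p '[[[0,-0.1,0,0],[0,-0.3,0,0],[0,-0.6,0,0],[-0.03,-1,0,0]]]' >/dev/null
$p '[[[0,-0.3,0,0],[0,-0.6,0,0],[-0.03,-1,0,0]]]' >/dev/null
$p '[[[0,-0.3,0,0],[0,-0.6,0,0],[-0.03,-1,0,0]]]' >/dev/null
$p '[[[0,-0.3,0,0],[0,-0.6,0,0],[-0.03,-1,0,0]]]' >/dev/null
$p '[[[0,-0.3,0,0],[0,-0.6,0,0],[0,-0.9,0,0],[-0.02,-1,0,0],[-0.02,-1,0,0]]]' >/dev/null
$p '[[[0,-0.2,0,0],[0,-0.435,0,0],[0,-0.435,0.1,0],[0,-0.435,0.2,0],[0,-0.435,0.2,0],[0,-0.435,0.2,0]]]'
python3 - <<'E'
from h import *
D=optics.capture("side")
cv2.imwrite("pics/a5.png",cv2.resize(D[90:240,280:440],(640,600))[:,:,::-1])
g=hull(D,"pink",px("side",[.464,-.292,.09]),60); print(cen(g),cv2.boundingRect(g), px("side",[.464,-.292,.087]),px("side",[.464,-.292,.058]))
E
```

```text
time_s: 14.75
tcp_pos: [0.4637, -0.2911, 0.083]
ee_rot: [[-1.0, -0.001, -0.002], [-0.001, 1.0, 0.001], [0.002, 0.001, -1.0]]
wrist_force: [-0.3, 1.2, -1.0]
gripper_width: 0.676
gripper_force: 30.0
[368.30864198 149.87791495] (363, 143, 12, 14) [362.5384089  148.34783749] [361.15603016 160.15696501]
```

View pics/a5.png

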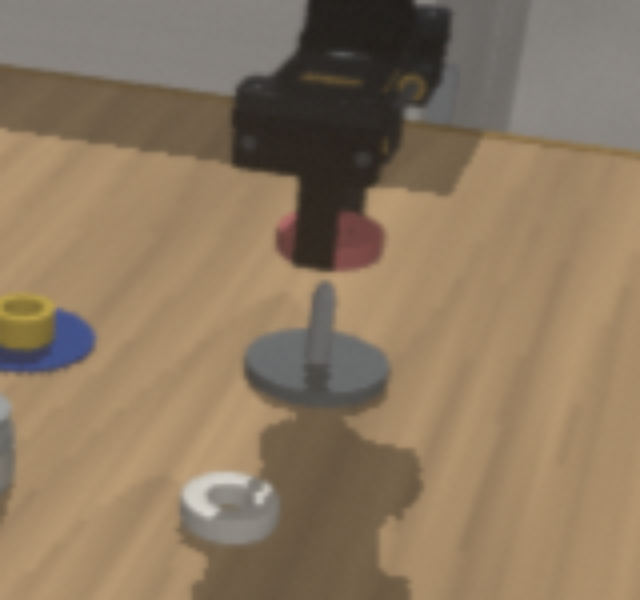

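Pink is level, spanning crop x 276–385 (centre 330), with the post tip at (324,285). It is centred to about 1 mm, so I'll lower it.

```bash
p="python3 -m pendant"
$p '[[[0,-0.01,0.1,0],[0,-0.01,0.2,0],[0,-0.01,0.3,0],[0,-0.01,0.4,0],[0,-0.01,0.5,0],[0,-0.01,0.6,0],[0,-0.01,0.66,0],[0,-0.01,0.67,0]]]'
$p '[[[0,0,0.01,0],[0,0,0.02,0],[0,0,0.02,0],[0,0,0.02,0]]]'
```

```text
time_s: 15.6
tcp_pos: [0.4635, -0.293, 0.0155]
ee_rot: [[-1.0, 0.0, -0.002], [0.0, 1.0, 0.001], [0.002, 0.001, -1.0]]
wrist_force: [-0.5, 0.5, -1.2]
gripper_width: 0.68
gripper_force: 30.0
time_s: 16.0
tcp_pos: [0.4643, -0.2932, 0.0149]
ee_rot: [[-1.0, 0.0, 0.001], [0.0, 1.0, -0.0], [-0.001, -0.0, -1.0]]
wrist_force: [0.1, -1.3, -0.6]
gripper_width: 0.678
gripper_force: 30.0
```

```bash
p="python3 -m pendant"
$p '[[[0,0,0.01,0],[0,0,0.01,0],[0,0,0.01,0]]]'
$p '[[[0,0,0.005,0],[0,0,0.005,0],[0,0,0.005,0]]]'
```

```text
time_s: 16.3
tcp_pos: [0.4643, -0.2932, 0.0138]
ee_rot: [[-1.0, 0.0, 0.001], [0.0, 1.0, -0.0], [-0.001, -0.0, -1.0]]
wrist_force: [0.2, 0.4, 0.3]
gripper_width: 0.68
gripper_force: 30.0
time_s: 16.6
tcp_pos: [0.4643, -0.2932, 0.0137]
ee_rot: [[-1.0, -0.0, 0.001], [-0.0, 1.0, -0.0], [-0.001, -0.0, -1.0]]
wrist_force: [-1.2, 2.1, 6.1]
gripper_width: 0.68
gripper_force: 30.0
```

```bash
p="python3 -m pendant"
$p '[[[0,0,0,0],[0,0,0,0],[0,0,0,0],[0,0,0,0],[0,0,0,0],[0,0,0,0]]]' 0
$p '[[[0,0,-0.1,0],[0,0,-0.3,0],[0,0,-0.6,0],[0,0,-0.95,0],[0,0,-0.95,0]]]' >/dev/null
$p '[[[-0.08,0.3,0,0],[-0.16,0.6,0,0],[-0.24,0.95,0,0]]]' >/dev/null
$p '[[[-0.08,0.3,0,0],[-0.16,0.6,0,0],[-0.24,0.95,0,0]]]' >/dev/null
$p '[[[-0.08,0.3,0,0],[-0.16,0.6,0,0],[-0.24,0.95,0,0]]]' >/dev/null
$p '[[[-0.08,0.3,0,0],[-0.16,0.6,0,0],[-0.24,0.95,0,0]]]' >/dev/null
$p '[[[-0.08,0.3,0,0],[-0.16,0.6,0,0],[-0.24,0.95,0,0]]]' >/dev/null
$p '[[[-0.08,0.3,0,0],[-0.16,0.6,0,0],[-0.24,0.95,0,0],[-0.24,0.95,0,0],[-0.24,0.95,0,0]]]'
python3 - <<'E'
from h import *
T=optics.capture("top"); D=optics.capture("side")
cv2.imwrite("pics/t6.png",T[:,:,::-1]);cv2.imwrite("pics/s6.png",D[:,:,::-1])
g,h=hull(D,"pink",px("side",[.464,-.292,.017])),hull(T,"pink",px("top",[.464,-.292,.017])); print(tri(cen(h),cen(g)))
cv2.imwrite("pics/a6.png",cv2.resize(np.hstack([T[210:330,380:500],D[110:230,300:420],D[270:390,90:210]]),(798,266))[:,:,::-1])
E
```

```text
time_s: 17.2
tcp_pos: [0.464, -0.2931, 0.0129]
ee_rot: [[-1.0, 0.0, -0.0], [0.0, 1.0, 0.0], [0.0, 0.0, -1.0]]
wrist_force: [-0.0, -0.2, 0.0]
gripper_width: 0.989
gripper_force: 0.0
time_s: 19.7
tcp_pos: [0.6077, 0.2773, 0.1076]
ee_rot: [[-1.0, -0.001, -0.001], [-0.001, 1.0, -0.0], [0.001, -0.0, -1.0]]
wrist_force: [-0.2, -1.1, 0.1]
gripper_width: 1.002
gripper_force: 0.0
(array([ 0.46559471, -0.29414299,  0.0147008 ]), np.float64(0.000273160310129799))
```

View pics/a6.png

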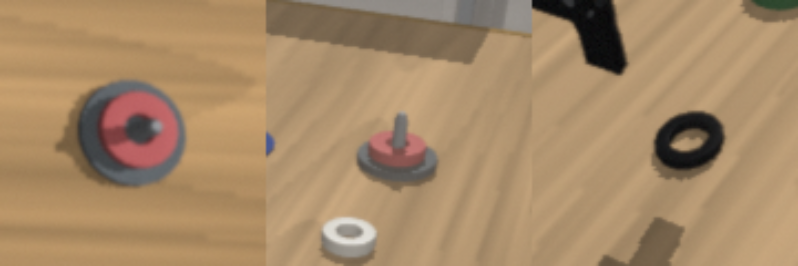

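Pink lies flat on the foot round the post, and the spacer is ready below the gripper (right crop, 690,140).

```bash
p="python3 -m pendant"
$p '[[[0,0.01,0.3,0],[0,0.01,0.6,0],[0,0.01,0.8,0],[0,0.01,0.95,0],[0,0.01,1,0],[0,0.01,1,0]]]' >/dev/null
$p '[[[0,0,0.04,0],[0,0,0.05,0],[0,0,0.05,0]]]'
$p '[[[0,0,0,0],[0,0,0,0],[0,0,0,0],[0,0,0,0],[0,0,0,0],[0,0,0,0],[0,0,0,0],[0,0,0,0]]]' 1
$p '[[[0,0,-0.05,0],[0,0,-0.2,0],[0,0,-0.4,0],[0,0,-0.7,0],[0,0,-1,0],[0,0,-1,0],[0,0,-1,0]]]'
```

```text
time_s: 20.7
tcp_pos: [0.6084, 0.2781, 0.0037]
ee_rot: [[-1.0, 0.0, 0.001], [0.0, 1.0, 0.001], [-0.001, 0.001, -1.0]]
wrist_force: [-0.1, -0.5, -0.2]
gripper_width: 1.003
gripper_force: 0.0
time_s: 21.5
tcp_pos: [0.6082, 0.2778, 0.003]
ee_rot: [[-1.0, 0.0, -0.0], [0.0, 1.0, -0.0], [0.0, -0.0, -1.0]]
wrist_force: [-0.8, -0.5, 0.3]
gripper_width: 0.485
gripper_force: 30.0
time_s: 22.2
tcp_pos: [0.6086, 0.2782, 0.1051]
ee_rot: [[-1.0, 0.0, 0.002], [0.0, 1.0, 0.002], [-0.002, 0.002, -1.0]]
wrist_force: [0.1, -0.3, -0.5]
gripper_width: 0.486
gripper_force: 30.0
```

```bash
p="python3 -m pendant"
$p '[[[0.04,-0.15,0,0],[0.12,-0.45,0,0],[0.24,-0.95,0,0]]]' >/dev/null
$p '[[[0.08,-0.3,0,0],[0.16,-0.6,0,0],[0.24,-0.95,0,0]]]' >/dev/null
$p '[[[0.08,-0.3,0,0],[0.16,-0.6,0,0],[0.24,-0.95,0,0]]]' >/dev/null
$p '[[[0.08,-0.3,0,0],[0.16,-0.6,0,0],[0.24,-0.95,0,0]]]' >/dev/null
$p '[[[0.08,-0.3,0,0],[0.16,-0.6,0,0],[0.24,-0.95,0,0]]]' >/dev/null
$p '[[[0.08,-0.3,0,0],[0.16,-0.6,0,0],[0.24,-0.95,0,0],[0.24,-0.95,0.1,0],[0.24,-0.95,0.2,0],[0.24,-0.95,0.2,0],[0.24,-0.95,0.2,0]]]'
python3 - <<'E'
from h import *
D=optics.capture("side")
cv2.imwrite("pics/a7.png",cv2.resize(D[120:195,320:400],(640,600),interpolation=cv2.INTER_CUBIC)[:,:,::-1])
print(px("side",[.464,-.292,.084]))
E
```

```text
time_s: 24.4
tcp_pos: [0.4641, -0.2898, 0.0824]
ee_rot: [[-1.0, -0.001, -0.002], [-0.001, 1.0, 0.0], [0.002, 0.0, -1.0]]
wrist_force: [0.1, 0.7, -1.1]
gripper_width: 0.486
gripper_force: 30.0
[362.39337012 149.58684772]
```

View pics/a7.png

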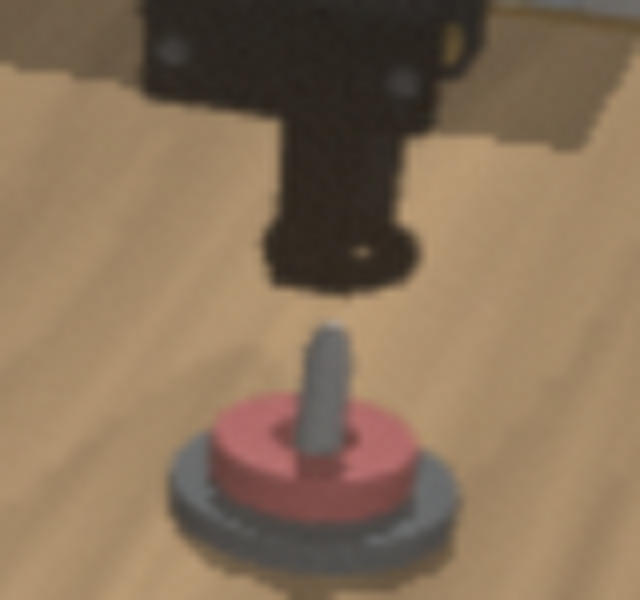

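The spacer (crop centre 342,255) is level over the post tip (333,325), and the column lines up with the spindle axis. I'll lower it.

```bash
p="python3 -m pendant"
$p '[[[0,0,0.1,0],[0,0,0.2,0],[0,0,0.3,0],[0,0,0.4,0],[0,0,0.48,0],[0,0,0.52,0],[0,0,0.52,0],[0,0,0.52,0]]]'
$p '[[[0,0,0.01,0],[0,0,0.02,0],[0,0,0.02,0]]]'
$p '[[[0,0,0.01,0],[0,0,0.01,0],[0,0,0.01,0]]]'
```

```text
time_s: 25.25
tcp_pos: [0.4646, -0.2909, 0.0312]
ee_rot: [[-1.0, 0.0, 0.0], [0.0, 1.0, -0.0], [-0.0, -0.0, -1.0]]
wrist_force: [0.5, 0.2, -0.4]
gripper_width: 0.487
gripper_force: 30.0
time_s: 25.55
tcp_pos: [0.4645, -0.2908, 0.0292]
ee_rot: [[-1.0, 0.0, 0.0], [0.0, 1.0, -0.0], [-0.0, -0.0, -1.0]]
wrist_force: [0.2, 0.1, -0.0]
gripper_width: 0.49
gripper_force: 30.0
time_s: 25.85
tcp_pos: [0.4644, -0.2908, 0.0281]
ee_rot: [[-1.0, 0.0, 0.0], [0.0, 1.0, -0.0], [-0.0, -0.0, -1.0]]
wrist_force: [-0.6, -0.8, -0.6]
gripper_width: 0.486
gripper_force: 30.0
```

```bash
p="python3 -m pendant"
$p '[[[0,-0.01,0.01,0],[0,-0.01,0.01,0],[0,-0.01,0.01,0]]]'
$p '[[[0,0,0.005,0],[0,0,0.005,0],[0,0,0.005,0]]]'
```

```text
time_s: 26.15
tcp_pos: [0.4644, -0.2918, 0.027]
ee_rot: [[-1.0, 0.0, -0.0], [0.0, 1.0, 0.0], [0.0, 0.0, -1.0]]
wrist_force: [-0.2, 0.7, -0.7]
gripper_width: 0.487
gripper_force: 30.0
time_s: 26.45
tcp_pos: [0.4644, -0.2918, 0.0269]
ee_rot: [[-1.0, 0.0, 0.0], [0.0, 1.0, -0.0], [-0.0, -0.0, -1.0]]
wrist_force: [-0.1, 1.2, 3.9]
gripper_width: 0.489
gripper_force: 30.0
```

```bash
p="python3 -m pendant"
$p '[[[0,0,0,0],[0,0,0,0],[0,0,0,0],[0,0,0,0],[0,0,0,0],[0,0,0,0],[0,0,0,0]]]' 0
$p '[[[0,0,-0.1,0],[0,0,-0.3,0],[0,0,-0.6,0],[0,0,-0.8,0],[0,0,-0.8,0]]]' >/dev/null
$p '[[[0,0.3,0,0],[0,0.6,0,0],[-0.01,0.87,0,0],[-0.01,0.87,0,0]]]' >/dev/null
$p '[[[0,0.3,0,0],[0,0.6,0,0],[-0.01,0.87,0,0],[-0.01,0.87,0,0],[-0.01,0.87,0,0]]]'
python3 - <<'E'
from h import *
D=optics.capture("side")
g=hull(D,"white",px("side",[.466,-.118,.01])); print(cen(g),px("side",[.466,-.118,.01]))
cv2.imwrite("pics/a8.png",cv2.resize(D[120:240,290:410],(600,600),interpolation=cv2.INTER_CUBIC)[:,:,::-1])
E
```

```text
time_s: 27.15
tcp_pos: [0.4644, -0.2917, 0.0265]
ee_rot: [[-1.0, 0.0, -0.0], [0.0, 1.0, 0.0], [0.0, 0.0, -1.0]]
wrist_force: [0.3, 0.2, -0.1]
gripper_width: 0.979
gripper_force: 0.0
time_s: 28.55
tcp_pos: [0.4665, -0.1178, 0.1065]
ee_rot: [[-1.0, -0.001, -0.0], [-0.001, 1.0, -0.0], [0.0, -0.0, -1.0]]
wrist_force: [-0.2, -0.3, -0.8]
gripper_width: 1.001
gripper_force: 0.0
[337.26479076 214.06709957] [337.13770375 214.56652648]
```

View pics/a8.png

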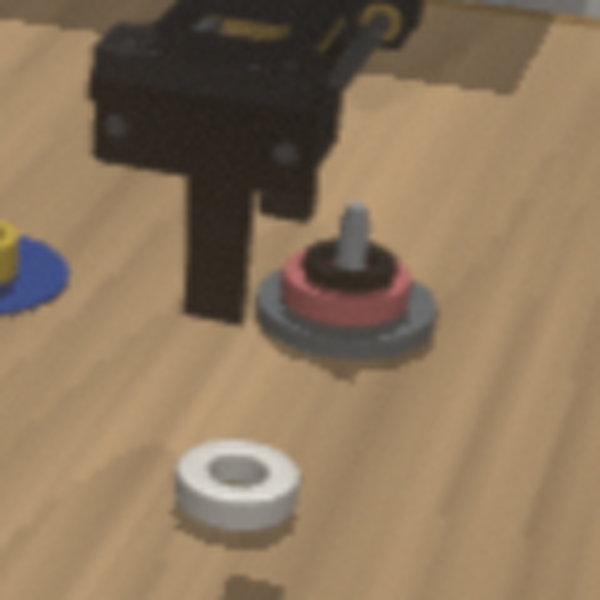

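The spacer (crop 350,265) lies flat and centred on pink, and the gripper is above the white wheel (238,485). I'll pick up white.

```bash
p="python3 -m pendant"
$p '[[[0,0,0.3,0],[0,0,0.6,0],[0,0,0.8,0],[0,0,0.95,0],[0,0,1,0],[0,0,1,0]]]' >/dev/null
$p '[[[0,0,0.03,0],[0,0,0.03,0],[0,0,0.03,0]]]'
$p '[[[0,0,0,0],[0,0,0,0],[0,0,0,0],[0,0,0,0],[0,0,0,0],[0,0,0,0],[0,0,0,0],[0,0,0,0]]]' 1
$p '[[[0,0,-0.05,0],[0,0,-0.2,0],[0,0,-0.4,0],[0,0,-0.7,0],[0,0,-0.9,0],[0,0,-0.9,0],[0,0,-0.9,0]]]'
$p '[[[0,-0.15,0,0],[0,-0.4,0,0],[0.01,-0.7,0,0],[0.01,-0.87,0,0]]]' >/dev/null
$p '[[[0,-0.25,0,0],[0,-0.5,0,0],[0.01,-0.75,0,0],[0.01,-0.87,0,0],[0.01,-0.87,0,0],[0.01,-0.87,0,0]]]'
python3 - <<'E'
from h import *
D=optics.capture("side")
print(px("side",[.464,-.292,.096]))
cv2.imwrite("pics/a9.png",cv2.resize(D[110:200,315:405],(600,600),interpolation=cv2.INTER_CUBIC)[:,:,::-1])
E
```

```text
time_s: 29.5
tcp_pos: [0.4669, -0.1178, 0.0042]
ee_rot: [[-1.0, 0.0, 0.001], [0.0, 1.0, 0.0], [-0.001, 0.0, -1.0]]
wrist_force: [0.6, 0.7, -0.2]
gripper_width: 1.0
gripper_force: 0.0
time_s: 30.3
tcp_pos: [0.4664, -0.1177, 0.0036]
ee_rot: [[-1.0, 0.0, -0.0], [0.0, 1.0, 0.0], [0.0, 0.0, -1.0]]
wrist_force: [-0.4, -0.1, 0.7]
gripper_width: 0.565
gripper_force: 30.0
time_s: 31.0
tcp_pos: [0.4662, -0.1177, 0.0937]
ee_rot: [[-1.0, 0.001, 0.001], [0.001, 1.0, 0.0], [-0.001, 0.0, -1.0]]
wrist_force: [-0.4, 1.1, -1.1]
gripper_width: 0.568
gripper_force: 30.0
time_s: 32.0
tcp_pos: [0.4637, -0.2912, 0.0926]
ee_rot: [[-1.0, 0.001, -0.002], [0.001, 1.0, 0.001], [0.002, 0.001, -1.0]]
wrist_force: [-0.4, -0.3, -0.8]
gripper_width: 0.563
gripper_force: 30.0
[362.97640058 144.60624373]
```

View pics/a9.png

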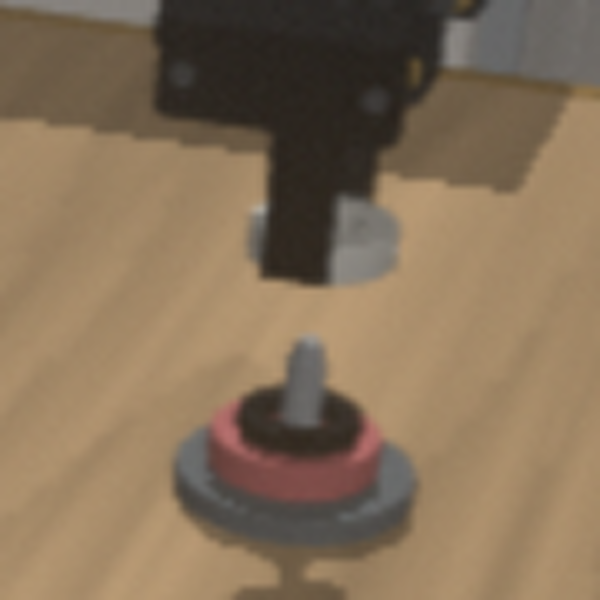

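White is level over the post (crop centre 325,240; tip 310,345). I'll lower it.

```bash
p="python3 -m pendant"
$p '[[[0,0,0.1,0],[0,0,0.2,0],[0,0,0.3,0],[0,0,0.4,0],[0,0,0.48,0],[0,0,0.53,0],[0,0,0.55,0],[0,0,0.55,0]]]'
$p '[[[0,0,0.01,0],[0,0,0.01,0],[0,0,0.01,0]]]'
$p '[[[0,0,0.01,0],[0,0,0.01,0],[0,0,0.01,0]]]'
```

```text
time_s: 32.85
tcp_pos: [0.4644, -0.2918, 0.0383]
ee_rot: [[-1.0, 0.0, -0.0], [0.0, 1.0, 0.0], [0.0, 0.0, -1.0]]
wrist_force: [0.5, -0.7, -0.8]
gripper_width: 0.568
gripper_force: 30.0
time_s: 33.15
tcp_pos: [0.4646, -0.2918, 0.0379]
ee_rot: [[-1.0, 0.0, 0.001], [0.0, 1.0, -0.0], [-0.001, -0.0, -1.0]]
wrist_force: [0.3, 0.6, -0.2]
gripper_width: 0.57
gripper_force: 30.0
time_s: 33.45
tcp_pos: [0.4644, -0.2918, 0.0366]
ee_rot: [[-1.0, 0.0, 0.0], [0.0, 1.0, -0.0], [-0.0, -0.0, -1.0]]
wrist_force: [0.8, -0.1, -0.6]
gripper_width: 0.565
gripper_force: 30.0
```

```bash
p="python3 -m pendant"
$p '[[[0,0,0.01,0],[0,0,0.01,0],[0,0,0.01,0]]]'
$p '[[[0,0,0.005,0],[0,0,0.005,0],[0,0,0.005,0]]]'
```

```text
time_s: 33.75
tcp_pos: [0.4645, -0.2918, 0.0356]
ee_rot: [[-1.0, 0.0, 0.0], [0.0, 1.0, -0.0], [-0.0, -0.0, -1.0]]
wrist_force: [-0.1, -1.0, -0.8]
gripper_width: 0.567
gripper_force: 30.0
time_s: 34.05
tcp_pos: [0.4646, -0.2918, 0.0355]
ee_rot: [[-1.0, 0.0, 0.0], [0.0, 1.0, -0.0], [-0.0, -0.0, -1.0]]
wrist_force: [-1.7, 1.2, 6.0]
gripper_width: 0.568
gripper_force: 30.0
```

```bash
p="python3 -m pendant"
$p '[[[0,0,0,0],[0,0,0,0],[0,0,0,0],[0,0,0,0],[0,0,0,0],[0,0,0,0],[0,0,0,0]]]' 0
$p '[[[0,0,-0.1,0],[0,0,-0.3,0],[0,0,-0.6,0],[0,0,-0.75,0],[0,0,-0.75,0]]]' >/dev/null
$p '[[[-0.3,0.05,0,0],[-0.6,0.1,0,0],[-0.87,0.14,0,0],[-0.87,0.14,0,0]]]' >/dev/null
$p '[[[-0.3,0.05,0,0],[-0.6,0.1,0,0],[-0.87,0.14,0,0],[-0.87,0.14,0,0],[-0.87,0.14,0,0]]]'
python3 - <<'E'
from h import *
D=optics.capture("side")
cv2.imwrite("pics/a10.png",cv2.resize(D[90:220,240:410],(785,600),interpolation=cv2.INTER_CUBIC)[:,:,::-1])
E
```

```text
time_s: 34.75
tcp_pos: [0.4644, -0.2917, 0.035]
ee_rot: [[-1.0, 0.0, -0.0], [0.0, 1.0, 0.0], [0.0, 0.0, -1.0]]
wrist_force: [1.0, -0.0, -0.0]
gripper_width: 0.988
gripper_force: 0.0
time_s: 36.15
tcp_pos: [0.6374, -0.2634, 0.1087]
ee_rot: [[-1.0, 0.0, -0.003], [0.0, 1.0, 0.001], [0.003, 0.001, -1.0]]
wrist_force: [-0.0, 0.1, -0.5]
gripper_width: 0.999
gripper_force: 0.0
```

View pics/a10.png

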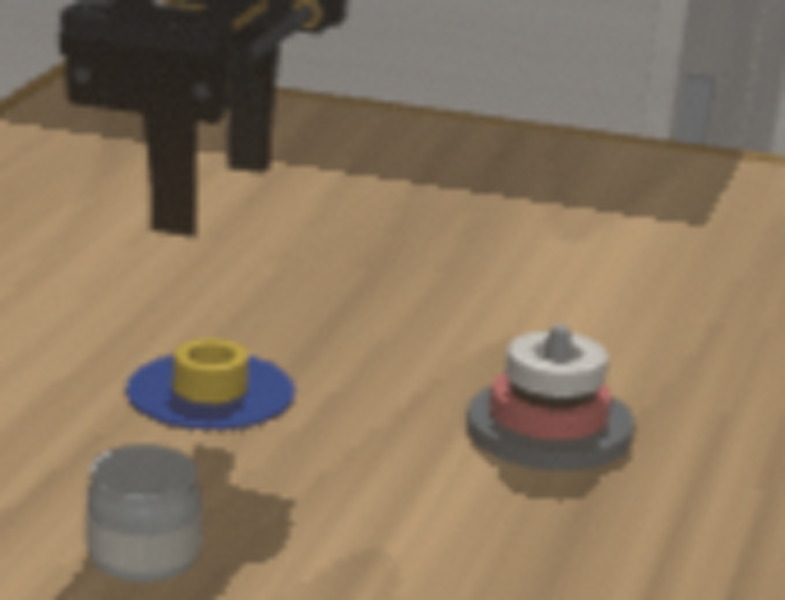

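White is flat on the spacer with the post tip poking through (558,340), and the collar stands on the pad (211,370). I'll pick up the collar.

```bash
p="python3 -m pendant"
$p '[[[0,0,0.3,0],[0,0,0.6,0],[0,0,0.8,0],[0,0,0.95,0],[0,0,1,0],[0,0,1,0],[0,0,1,0]]]'
$p '[[[0,0,0.01,0],[0,0,0.01,0],[0,0,0.01,0]]]'
$p '[[[0,0,0,0],[0,0,0,0],[0,0,0,0],[0,0,0,0],[0,0,0,0],[0,0,0,0],[0,0,0,0],[0,0,0,0]]]' 1
$p '[[[0,0,-0.05,0],[0,0,-0.2,0],[0,0,-0.4,0],[0,0,-0.7,0],[0,0,-0.9,0],[0,0,-0.9,0],[0,0,-0.9,0]]]'
$p '[[[0.15,-0.02,0,0],[0.4,-0.06,0,0],[0.7,-0.11,0,0],[0.87,-0.14,0,0]]]' >/dev/null
$p '[[[0.25,-0.04,0,0],[0.5,-0.08,0,0],[0.75,-0.12,0,0],[0.87,-0.14,0,0],[0.87,-0.14,0,0],[0.87,-0.14,0,0]]]'
python3 - <<'E'
from h import *
D=optics.capture("side")
print(px("side",[.464,-.292,.105]))
cv2.imwrite("pics/a11.png",cv2.resize(D[110:200,315:405],(600,600),interpolation=cv2.INTER_CUBIC)[:,:,::-1])
E
```

```text
time_s: 36.9
tcp_pos: [0.6391, -0.2641, 0.0114]
ee_rot: [[-1.0, 0.0, 0.002], [0.0, 1.0, -0.001], [-0.002, -0.001, -1.0]]
wrist_force: [0.3, -0.4, 1.0]
gripper_width: 0.999
gripper_force: 0.0
time_s: 37.2
tcp_pos: [0.6387, -0.2638, 0.0097]
ee_rot: [[-1.0, 0.0, 0.001], [0.0, 1.0, -0.0], [-0.001, -0.0, -1.0]]
wrist_force: [-0.6, -0.1, 0.1]
gripper_width: 1.004
gripper_force: 0.0
time_s: 38.0
tcp_pos: [0.6384, -0.2638, 0.009]
ee_rot: [[-1.0, 0.0, 0.0], [0.0, 1.0, -0.0], [-0.0, -0.0, -1.0]]
wrist_force: [-0.3, -0.3, -0.1]
gripper_width: 0.443
gripper_force: 30.0
time_s: 38.7
tcp_pos: [0.6384, -0.2636, 0.0999]
ee_rot: [[-1.0, 0.001, 0.001], [0.001, 1.0, 0.0], [-0.001, 0.0, -1.0]]
wrist_force: [-0.7, -0.7, -0.7]
gripper_width: 0.445
gripper_force: 30.0
time_s: 39.7
tcp_pos: [0.4652, -0.2919, 0.099]
ee_rot: [[-1.0, -0.0, 0.001], [-0.0, 1.0, -0.0], [-0.001, -0.0, -1.0]]
wrist_force: [0.3, 0.5, -1.3]
gripper_width: 0.449
gripper_force: 30.0
[363.41875542 140.82737721]
```

View pics/a11.png

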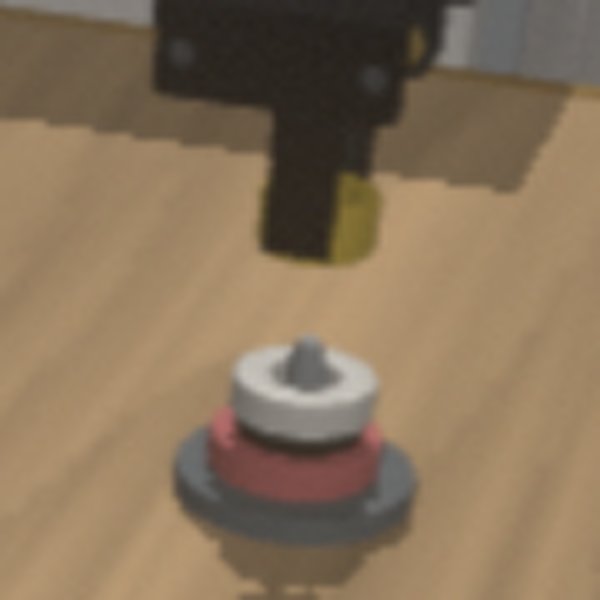

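The collar is upright and centred over the stack (crop 320,220; tip 310,345). I'll lower it.

```bash
p="python3 -m pendant"
$p '[[[0,0,0.08,0],[0,0,0.16,0],[0,0,0.24,0],[0,0,0.32,0],[0,0,0.38,0],[0,0,0.43,0],[0,0,0.44,0],[0,0,0.44,0]]]'
$p '[[[0,0,0.01,0],[0,0,0.01,0],[0,0,0.01,0]]]'
$p '[[[0,0,0.01,0],[0,0,0.01,0],[0,0,0.01,0]]]'
```

```text
time_s: 40.55
tcp_pos: [0.4644, -0.2918, 0.0549]
ee_rot: [[-1.0, 0.0, -0.0], [0.0, 1.0, -0.0], [0.0, -0.0, -1.0]]
wrist_force: [-0.6, 0.2, -0.8]
gripper_width: 0.447
gripper_force: 30.0
time_s: 40.85
tcp_pos: [0.4646, -0.2918, 0.0543]
ee_rot: [[-1.0, 0.0, 0.001], [0.0, 1.0, -0.0], [-0.001, -0.0, -1.0]]
wrist_force: [0.7, -0.2, -1.3]
gripper_width: 0.442
gripper_force: 30.0
time_s: 41.15
tcp_pos: [0.4644, -0.2918, 0.0531]
ee_rot: [[-1.0, 0.0, 0.0], [0.0, 1.0, 0.0], [-0.0, 0.0, -1.0]]
wrist_force: [0.2, -0.2, -0.6]
gripper_width: 0.45
gripper_force: 30.0
```

```bash
p="python3 -m pendant"
$p '[[[0,0,0.01,0],[0,0,0.01,0],[0,0,0.01,0]]]'
$p '[[[0,0,0.005,0],[0,0,0.005,0],[0,0,0.005,0]]]'
```

```text
time_s: 41.45
tcp_pos: [0.4644, -0.2917, 0.052]
ee_rot: [[-1.0, 0.0, -0.0], [0.0, 1.0, 0.0], [0.0, 0.0, -1.0]]
wrist_force: [-0.2, -0.9, -0.7]
gripper_width: 0.443
gripper_force: 30.0
time_s: 41.75
tcp_pos: [0.4644, -0.2918, 0.0519]
ee_rot: [[-1.0, 0.0, 0.0], [0.0, 1.0, -0.0], [-0.0, -0.0, -1.0]]
wrist_force: [-1.3, 1.1, 2.5]
gripper_width: 0.442
gripper_force: 30.0
```

Contact, so I'll release, back off, and check.

```bash
p="python3 -m pendant"
$p '[[[0,0,0.002,0],[0,0,0.002,0]]]'
$p '[[[0,0,0,0],[0,0,0,0],[0,0,0,0],[0,0,0,0],[0,0,0,0],[0,0,0,0],[0,0,0,0],[0,0,0,0]]]' 0
$p '[[[0,0,-0.1,0],[0,0,-0.3,0],[0,0,-0.6,0],[0,0,-0.8,0],[0,0,-0.8,0]]]' >/dev/null
$p '[[[0,0.3,0,0],[0,0.6,0,0],[0,1,0,0],[0,1,0,0]]]' >/dev/null
$p '[[[0,0.3,0,0],[0,0.6,0,0],[0,1,0,0],[0,1,0,0],[0,1,0,0]]]'
python3 - <<'E'
from h import *
T=optics.capture("top"); D=optics.capture("side")
a=cv2.resize(T,(400,300)); b=cv2.resize(D,(400,300)); c=cv2.resize(T[220:310,390:510],(400,300),interpolation=cv2.INTER_CUBIC); d=cv2.resize(D[130:205,310:410],(400,300),interpolation=cv2.INTER_CUBIC)
cv2.imwrite("pics/a12.png",np.vstack([np.hstack([a,b]),np.hstack([c,d])])[:,:,::-1])
E
```

```text
time_s: 41.95
tcp_pos: [0.4644, -0.2918, 0.0519]
ee_rot: [[-1.0, 0.0, 0.0], [0.0, 1.0, -0.0], [-0.0, -0.0, -1.0]]
wrist_force: [-2.1, 1.7, 6.0]
gripper_width: 0.44
gripper_force: 30.0
time_s: 42.75
tcp_pos: [0.4644, -0.2918, 0.0513]
ee_rot: [[-1.0, 0.0, 0.0], [0.0, 1.0, 0.0], [-0.0, 0.0, -1.0]]
wrist_force: [0.1, -0.2, 1.3]
gripper_width: 0.985
gripper_force: 0.0
time_s: 44.15
tcp_pos: [0.4644, -0.0914, 0.1313]
ee_rot: [[-1.0, -0.001, -0.0], [-0.001, 1.0, -0.0], [0.0, -0.0, -1.0]]
wrist_force: [0.5, 0.9, -0.5]
gripper_width: 1.002
gripper_force: 0.0
```

View pics/a12.png

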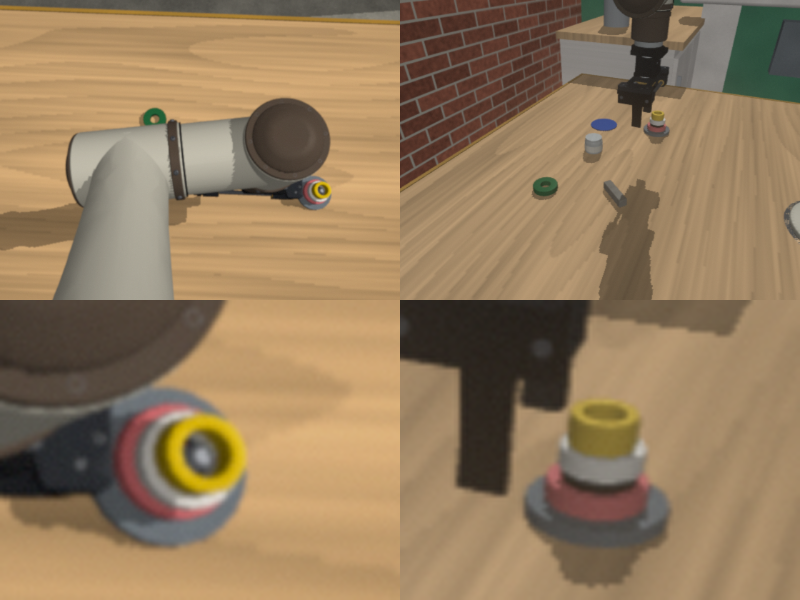

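The stack is complete, flat and centred (lower right crop at 605,475), the others are untouched, and the gripper is clear.

```bash
python3 -c "
from station import r; print(r.finish_job())"
```

```text
the job is handed in; nothing more can be done
None
```

The spindle is loaded from the bottom up with pink wheel, black spacer, white wheel and yellow collar, all lying flat in the last pictures; the green spare wheel, tin and stick were left alone, and the job was handed in at about 44 s.

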